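# Move the snap-fit cover to the canister of crispbread

## Robot

A 6-joint arm with a two-finger parallel gripper is mounted at the origin on the work surface. World frame = base frame: x ahead of the robot, y to its left, z up, the work surface at z = 0. Lengths are in mm, angles in rad, forces in N, time in s.
With the tool pointing down it reaches from about 350 to 775 mm from the base axis. Payload 7.3 kg.
Tool frame: the origin (TCP) lies on the centre line of the jaws, within the pads' length; the fingertips stand 11 mm ahead of it and the grasp point (between the pads) lies 8 mm behind it; z points along the fingers, y is the line along which they close (so a half turn about z gives the same grasp; the last joint's range is limited). The gripper opens to 92 mm and grips with 3 to 60 N. Pads are 19 mm wide; open, the fingers measure 130 mm over their backs; the gripper's body (75 mm by 190 mm) begins 47 mm behind the grasp point.
Start: joints at [1.038, 0.342, 1.524, -0, 1.275, -0.146], TCP at [198.031, 486.238, 237.741] pointing down, gripper open.
Joint ranges: [-2.53, 2.53], [-0.77, 2.02], [0.04, 2.7], [-1, 4.14], [0.28, 2.66], [-3.11, 3.11]. Speed limits (rad/s): [2.57, 2.57, 3.14, 3.14, 3.14, 3.14].

## Interface

Orientations are given as [roll, pitch, yaw] about the fixed x, y, z axes, in that order (R = Rz(yaw) Ry(pitch) Rx(roll)).
In Python, from plant import bot gives the robot as it stands.
- The arm moves only by the tool step_arm, never from a script. Its argument "deltas" is a list of rows, each a list of 5 numbers: the opening, from 0 (shut) to 1 (fully open), then the shift along the tool's x, y, z each as a share of 0.5 m, from -1 to 1, then the turn about the tool's z as a share of pi/2 rad, from -1 to 1. In form: [[claw, x, y, z, turn], ...]. A call has 1 to 8 rows; each row shifts and turns the commanded pose from where the row before left it, along the tool's axes as they then stand; what a row does not reach is not made up. A row lasts 1/10 s, in which the tool goes at most 50 mm and 8.59 degrees, less where a joint would pass 70% of its speed; a pose out of reach is approached as far as the arm can. A call with a number of a shift or a turn outside -1 to 1 is refused whole. A call with a gripper value outside its range is refused whole. The fingers move at their own pace and stop on an object; the grip force is fixed at half the most. Time passes only in rows, so rows that do not move let the fingers close. It gives the time, the measured TCP pose, the force, the opening and the grip force at its end, in the units of the state.
- bot.get_obs(): the state, without advancing time (a new reading comes with each control period).
- bot.capture(name): name is "scene" or "top"; returns (picture, depth): 384x512x3 uint8, red, green, blue; 384x512 float32, mm along the optical axis (not along the pixel's ray), 0 where there is no reading.
- bot.camera_params(name): a dict with "fov_y" (degrees; the focal length in pixels is half the picture's height over the tangent of half this angle, whatever the lens; pixels are square), "cx", "cy" (the principal point, pixels), "k1" (the pictures are not rectified: a ray, as slopes to the right and down, at radius r is drawn at 1 + k1 r^2 times it, then the intrinsics apply), "rvec" (rotation vector, rad) and "tvec" (3), from world to camera coordinates, as OpenCV has them. Camera axes: x right, y down, z forward; pixel columns grow to the right and rows downward; lengths in mm; the calibration is good to about 2 mm. A picture is of the moment at which its call begins. camera_params takes no time and is no camera call.
- bot.close_job(): hands the job in; it is judged then, once.
The state is a dict: "time": time; "joint_positions": joint angles; "dq": joint speeds; "tau": joint torques, N m; "tool_pos": TCP position; "tcp_rot": TCP orientation; "contact_force": force on the tool from outside, world axes, zero at the start; "moment": the same for the moment, N m; "grip_width": finger opening in mm; "finger_force": force on a finger pad.
Only numpy, scipy, OpenCV 4.12 (cv2) and the standard library are available. Lean on these libraries where they do the work, as an engineer would, in place of code of your own. Each camera call takes 0.05 s, during which the arm holds its last target. There are 200 camera calls.

## Task

The snap-fit cover is on the empty canister, while the canister of crispbread, whose height is adjustable, stands open. Squeeze the cover's two side tabs together to free it, lift it off without lifting the canister, and fit it on the crispbread canister: pressed fully home on its gasket, both catches sprung out and locked. Treat the thin plastic gently: neither squeeze the tabs nor press the cover harder than needed, leave both canisters standing where they are, and leave everything else on the shelf alone.

Things in the scene. Friction and masses are not known exactly. Their poses are not given: they have to be found in the camera images.
- cover: Snap-fit cover, grey plastic, 120 g, round plate 82 mm across and 5 mm thick. Origin: centre of the plate's underside; z up, y towards tab_l. The plate's flat top (z +5 mm) may be pushed on, except a low central boss, 30 mm across, 8 mm high. Locked, the origin is 2.2 mm above the canister's rim (5 mm when just resting on the free gasket, 0 hard down). How it is turned about z does not matter.
- tab_l_pad (a point): Finger point of the tab at the cover's +y side: middle of the outer face of an upright tab 24 mm wide (along the cover's x), 5 mm thick, from the plate's top to 30 mm above it. This point is 28 mm out from the cover's axis and 15 mm above the plate's top. The outer faces of the two tabs are 56 mm apart, 43 mm when both are fully squeezed.
- tab_r_pad (a point): The same point on the opposing tab, at the cover's -y side. Squeeze both tabs towards each other along the cover's y.
- tab_l (a joint): How far tab_l is pressed in: 0 out, 0.0065 m fully in (stop). Its spring pushes back with about 3 N at 0 and 8 N fully in; a locked catch adds 2 to 3 N of rubbing. Under the tab a catch juts sideways from the plug, below the canister's bead (tip 38 mm from the axis, upper face 12 mm below the plate); it clears the bead at 0.004 to 0.005 m.
- tab_r (a joint): The same for tab_r. The catches are square above and below and cannot be forced over the bead, so hold both tabs squeezed to take the cover off and also while putting it on; let them spring out once it is pressed home.
- cover_plug (a point): Centre of the lower end of the cover's plug, 26 mm below the plate. The plug is 66 mm across for 19 mm below the plate, then tapers to 52 mm at this end, which guides it into the mouth.
- cover_gasket (a point): Centre of the plate's underside, where the springy silicone gasket runs round the edge, projecting 5 mm when free. Pressing the cover on, the gasket meets the canister's rim first and must be squashed by about 2.8 mm, taking about 8 N (about 14 N hard down on the rim), before the catches pass below the bead and can spring out. Let go sooner and they stay jammed in the bore.
- empty_can: Empty telescopic canister, clear acrylic, round, loose, 0.25 to 0.37 kg: a lower cup (94 mm across, 70 mm tall) and a sleeve (84 mm) twist-locked in it, here fully down, rim 95 mm above the foot. Origin: centre of the foot; z up. At the mouth an inward bead, 10 mm tall, narrows the bore to 69 mm (78 mm below it). The cover is locked on it at the start; pulled while locked, the canister comes up too.
- full_can: Open canister with upright slices of crispbread, else like the empty one, 0.46 to 0.69 kg. Its sleeve is locked at some height: the rim is 95 to 123 mm above the foot, different each time and not part of this pose, so it must be felt (or seen). The sleeve does not give when pressed. Origin: centre of the foot; z up. The bread ends 58 mm above the foot, clear of the plug.
- shelf: Low white MDF shelf that everything stands on: 360 x 860 mm, origin under its centre on the worktop, its top 60 mm up. Along its far (+x) edge is a 32 mm lip with a rolled placemat held by two spring clips, up to 135 mm above the worktop.
- dish: Bystander: cobalt ceramic dish, 124 mm across, 36 mm tall; origin under its centre.
- sieve: Bystander: steel sieve, bowl 106 mm across, 38 mm tall, wire handle reaching 155 mm along its -x; origin under the bowl's centre.
- spatula: Bystander: yellow plastic spatula lying along its x, 276 mm long, up to 62 mm wide; origin under its middle.
- round_box: Bystander: small clear round box with a hinged clear lid, 68 mm across, 31 mm tall; origin under its centre.
Things that resemble listed ones, but are neither listed nor needed, are in the scene too. There is more than one size of the cover; the job needs the smaller. What is shaped like the empty_can but yellow is not meant.

How it is judged:
By the outcome, as a careful person would: the job done as asked, in the order asked, and still so for the second after the job is handed in, with the robot touching nothing.
It also fails if it takes over 54 s, if anything falls off the work surface, if the arm or the gripper's body presses on something with over 40 N, if the wrist force passes 120 N, or if a joint passes its speed limit or range.

## Working session

There is one attempt and no reset: what is moved stays moved. The work goes in short steps, Python scripts to look and compute and a tool call to move; the robot and the scene stay as the last step left them, time stands still between calls to the robot, and variables do not carry over. Pictures are saved under pics/ and viewed, at most 10 in all, crops included, and the job is handed in when it is done.

Besides the shell and the picture viewer there is one more tool, called as a command line: name --pt "numbers of a row" for each row, then --argument value for the rest. step_arm: Moves the arm, as the interface text tells. Shift numbers are shares of 0.5 m and turn numbers shares of pi/2 rad, none past 1 either way. Its arguments: {"type":"object","properties":{"deltas":{"type":"array","items":{"type":"array","items":{"type":"number","minimum":-1,"maximum":1}}}},"required":["deltas"]}

```bash
mkdir -p pics; cat > h.py <<'E'
import numpy as np, cv2
from plant import bot
def cam(n):
    p=bot.camera_params(n); f=192/np.tan(np.radians(p['fov_y'])/2)
    R=cv2.Rodrigues(np.array(p['rvec'],float))[0]; return p,f,R,np.array(p['tvec'],float).ravel()
def rays(n,uv):
    p,f,R,t=cam(n); uv=np.asarray(uv,float).reshape(-1,2)
    d=(uv-[p['cx'],p['cy']])/f; s=d.copy()
    for _ in range(20): s=d/(1+p['k1']*(s**2).sum(1,keepdims=True))
    return np.c_[s,np.ones(len(s))],R,t
def world(n,uv,z):   # depth z along axis
    r,R,t=rays(n,uv); return (r*np.asarray(z).reshape(-1,1)-t)@R
def onplane(n,uv,h):
    r,R,t=rays(n,uv); c=-t@R; d=r@R; return c+d*((h-c[2])/d[:,2:3])
def project(n,P):
    p,f,R,t=cam(n); c=np.asarray(P,float).reshape(-1,3)@R.T+t; s=c[:,:2]/c[:,2:]
    return s*(1+p['k1']*(s**2).sum(1,keepdims=True))*f+[p['cx'],p['cy']]
def cloud(n,dep):
    v,u=np.mgrid[:384,:512]; return world(n,np.c_[u.ravel(),v.ravel()],dep.ravel()).reshape(384,512,3)
E
python3 - <<'E'
from h import *
o=bot.get_obs(); print({k:np.round(v,3) for k,v in o.items()})
ims=[]
for n in ("scene","top"):
    im,d=bot.capture(n); np.savez(f'{n}0.npz',im=im,d=d); cv2.imwrite(f'pics/{n}0.png',im[:,:,::-1])
    p,f,R,t=cam(n); print(n,p,'centre',np.round(-t@R), 'axis',R[2].round(2))
E
```

```text
{'time': np.float64(0.0), 'joint_positions': array([ 1.038,  0.343,  1.525, -0.   ,  1.275, -0.146]), 'dq': array([-0.001,  0.   , -0.002,  0.001,  0.001, -0.   ]), 'tau': array([  0.   , -43.125, -24.421,   0.072,   0.056,  -0.   ]), 'tool_pos': array([197.817, 485.869, 237.022]), 'tcp_rot': array([-3.14 , -0.   ,  2.755]), 'contact_force': array([ 0.009,  0.204, -0.391]), 'moment': array([ 0.008, -0.005,  0.041]), 'finger_force': np.float64(0.0), 'grip_width': np.float64(91.67)}
scene {'fov_y': 44.39198415570257, 'cx': 260.31900914060003, 'cy': 198.61921258866312, 'k1': -0.037748621882641435, 'rvec': array([ 1.52342302,  2.18126226, -0.77050725]), 'tvec': array([ 174.27939304, -287.87114243, 1895.16011213])} centre [1374.  337. 1305.] axis [-0.58 -0.22 -0.78]
top {'fov_y': 48.334379315915434, 'cx': 254.37450586733502, 'cy': 187.90394756977415, 'k1': -0.10054693344174555, 'rvec': array([ 2.16379708, -2.1462452 ,  0.19303688]), 'tvec': array([ -22.90358604,  516.86150015, 1313.83612598])} centre [ 313.   17. 1377.] axis [ 0.15 -0.03 -0.99]
```

View pics/scene0.png

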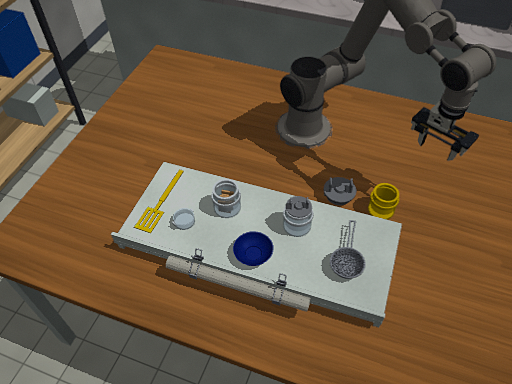

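View pics/top0.png

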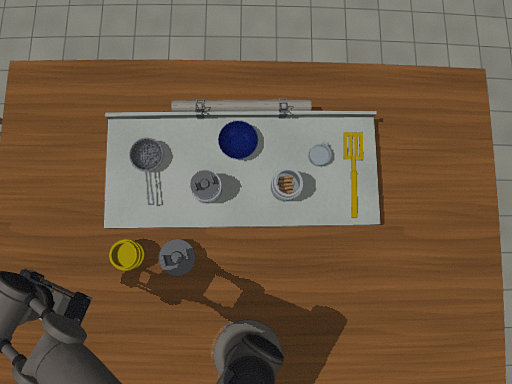

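Candidates for the cover are the one on the shelf canister (top 206,185; scene 299,205) and the loose one on the worktop (top 177,257; scene 341,188), which looks bigger. Candidates for the canister are the clear one under the cover, the open one with bread (top 287,184; scene 226,197), and the yellow decoy (top 126,254). I choose the cover on the clear canister and check it in a close crop.

```bash
python3 - <<'E'
from h import *
S=np.load('scene0.npz');T=np.load('top0.npz')
def crop(im,u,v,w=30,s=9): return cv2.resize(im[v-w:v+w,u-w:u+w,::-1],None,fx=s,fy=s,interpolation=cv2.INTER_CUBIC)
w=32;s=6
a=np.hstack([crop(T['im'],206,185,w,s),crop(T['im'],287,185,w,s)])
b=np.hstack([crop(S['im'],299,212,w,s),crop(S['im'],226,197,w,s)])
o=np.vstack([a,b]); o=cv2.resize(o,(590,590),interpolation=cv2.INTER_AREA); cv2.imwrite('pics/crop0.png',o)
for n,D,pts in (('top',T,[(206,185),(287,184),(177,257)]),('scene',S,[(299,205),(226,187),(341,188)])):
    C=cloud(n,D['d'])
    for u,v in pts:
        c=C[v-25:v+26,u-25:u+26].reshape(-1,3); ok=D['d'][v-25:v+26,u-25:u+26].ravel()>0; c=c[ok]
        print(n,(u,v),'frac',ok.mean().round(2),'zhist',np.histogram(c[:,2],np.arange(-10,220,10))[0])
        for lo,hi in ((145,152),(152,158),(158,164),(164,172),(172,180),(180,187),(187,200)):
            m=(c[:,2]>lo)&(c[:,2]<hi)
            if m.sum()>5: q=c[m]; print('  z',lo,hi,m.sum(),'med',np.median(q,0).round(1),'min',q.min(0).round(1),'max',q.max(0).round(1))
E
```

```text
top (206, 185) frac 1.0 zhist [  0   0   0   0   0   1 829 906  10  17   8   5   8  78  55  13 120 473
  27  17  21   0]
  z 145 152 11 med [477.8 109.4 148.8] min [469.4  87.2 146.8] max [514.  167.7 151. ]
  z 152 158 48 med [492.2 119.7 156.5] min [468.7  89.3 152.2] max [550.5 164.6 158. ]
  z 158 164 387 med [508.1 127.5 161.6] min [470.5  89.  158. ] max [549.6 169.9 164. ]
  z 164 172 175 med [510.3 129.7 166.1] min [470.   91.4 164. ] max [548.4 166.7 172. ]
  z 172 180 7 med [506.1 122.5 173. ] min [490.9 116.8 172. ] max [518.  151.2 179.4]
  z 180 187 6 med [507.6 124.6 184.7] min [493.1  99.2 180.5] max [513.3 158.2 187. ]
  z 187 200 32 med [511.5 129.7 190.9] min [489.5 101.4 187.3] max [529.2 157.8 195.4]
top (287, 184) frac 1.0 zhist [   0    0    0    0    0    0  848 1008   25   24   48   65  169   99
   47   20  192   46    0    0    0    0]
  z 145 152 16 med [ 500.5 -100.5  149. ] min [ 477.7 -140.3  146.1] max [554.3 -72.9 151.9]
  z 152 158 135 med [ 518.  -107.5  156. ] min [ 479.3 -154.5  152.1] max [559.2 -72.2 157.9]
  z 158 164 93 med [ 519.4 -118.9  159.8
[... 754 characters left out ...]
2.7 154.3 186.2] min [494.9 108.  183. ] max [533.5 159.3 187. ]
  z 187 200 25 med [512.4 110.2 191.4] min [490.6 100.3 187.2] max [530.2 158.4 194.9]
scene (226, 187) frac 0.99 zhist [556 239   1   0   0   1 619 297  23  35  60 104 127 142 108  66 188  13
   0   0   0   0]
  z 145 152 61 med [ 524.7 -104.9  149.9] min [ 480.  -152.2  145.1] max [564.2 -68.1 151.9]
  z 152 158 123 med [ 513.4 -112.4  155.4] min [ 478.5 -153.9  152.1] max [563.1 -69.8 158. ]
  z 158 164 48 med [ 537.3 -106.6  159.4] min [ 480.7 -150.2  158.1] max [562.  -68.9 162.2]
scene (341, 188) frac 1.0 zhist [1062  485   29    6  180  382  294  106   12   29    0    0    0    0
    0    0    0    0    0    0    0    0]
```

View pics/crop0.png

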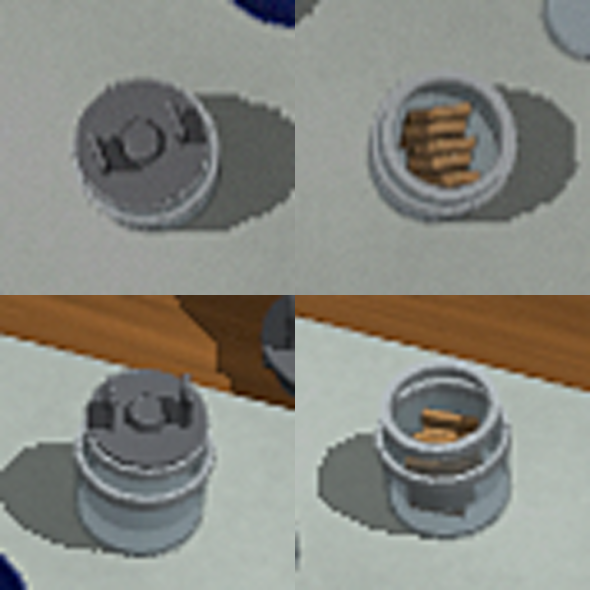

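The crops show the smaller cover locked on the clear canister, with its tabs along a slightly slanted y line. The crispbread canister is open next to it. Now I'll fit the centres, the tab direction and the rim heights in both views.

```bash
cat > fit.py <<'E'
from h import *
from scipy.optimize import least_squares
def circ(P,r):
    f=lambda x: np.hypot(P[:,0]-x[0],P[:,1]-x[1])-r
    return least_squares(f,P[:,:2].mean(0),loss='soft_l1',f_scale=1.5).x
def fill(P,r):  # centre of a filled disc: boundary by convex hull
    h=cv2.convexHull(P[:,:2].astype(np.float32))[:,0]; return circ(h,r),cv2.minEnclosingCircle(h)
E
python3 - <<'E'
from fit import *
for n in ('top','scene'):
    D=np.load(n+'0.npz'); C=cloud(n,D['d']).reshape(-1,3)
    near=lambda x,y,r:C[np.hypot(C[:,0]-x,C[:,1]-y)<r]
    c=near(510,129,60); p=c[(c[:,2]>156)&(c[:,2]<170)]
    print(n,'cover',fill(p,41),'plate z',np.median(p[:,2]).round(1))
    t=c[(c[:,2]>176)]; t=t[np.hypot(t[:,0]-510,t[:,1]-130)<40]
    a=t[t[:,1]<130];b=t[t[:,1]>=130]; d=b.mean(0)-a.mean(0)
    print('  tabs',a.mean(0).round(1),b.mean(0).round(1),len(a),len(b),'mid',((a.mean(0)+b.mean(0))/2).round(1),'ang',np.degrees(np.arctan2(d[1],d[0])).round(1),'len',np.hypot(*d[:2]).round(1), 'ztop',np.percentile(t[:,2],90).round(1))
    q=near(519,-112,60); z=q[q[:,2]>140]; top=z[(np.hypot(z[:,0]-519,z[:,1]+112)>30)&(z[:,2]>151)]
    print('  rim z',np.percentile(top[:,2],[25,50,75,90]).round(1),'fit',fill(top,42),'ringfit r39',circ(top,39))
    s=C[(abs(C[:,0]-510)<60)&(abs(C[:,1]-10)<30)]; print('  shelf z',np.median(s[:,2]).round(1))
E
```

```text
top cover (array([510.54570653, 129.09887063]), ((510.6640930175781, 129.13674926757812), 41.5753059387207)) plate z 162.3
  tabs [518.9 104.6 189.7] [500.8 152.7 189.5] 19 20 mid [509.8 128.6 189.6] ang 110.6 len 51.5 ztop 192.8
  rim z [155.8 157.5 159.5 161. ] fit (array([ 519.25404576, -112.54706941]), ((519.28662109375, -112.7842788696289), 42.37385940551758)) ringfit r39 [ 519.07450326 -112.25051696]
  shelf z 60.1
scene cover (array([511.3817424 , 130.09239108]), ((510.88299560546875, 130.39447021484375), 43.4260139465332)) plate z 161.1
  tabs [523.  107.  188.5] [504.1 154.6 188.9] 19 17 mid [513.6 130.8 188.7] ang 111.7 len 51.2 ztop 194.0
  rim z [153.7 156.2 158.1 159.7] fit (array([ 520.55478828, -110.85600101]), ((520.6378173828125, -112.1275863647461), 43.8081169128418)) ringfit r39 [ 521.15887451 -110.26906964]
  shelf z 58.4
```

step_arm --pt "0.8 0 0 0 -0.08" --pt "0.8 0 0 0 -0.08" --pt "0.8 0 0 0 -0.08" --pt "0.8 0 0 0 -0.08" --pt "0.8 0 0 0 -0.08" --pt "0.8 0 0 0 -0.08" --pt "0.8 0 0 0 0"

```text
time: 0.8
tool_pos: [197.9, 486.0, 237.4]
tcp_rot: [-3.141, -0.001, -2.773]
contact_force: [0.2, 0.6, -0.7]
grip_width: 73.3
finger_force: 0.0
```

```bash
cat >> h.py <<'E'
from scipy.spatial.transform import Rotation as Ro
def state():
    o=bot.get_obs(); print({k:np.round(o[k],2) for k in('time','tool_pos','tcp_rot','contact_force','moment','grip_width','finger_force')}); return o
def go(tx,ty,tz):
    o=state(); R=Ro.from_euler('xyz',o['tcp_rot']).as_matrix(); d=(np.array([tx,ty,tz])-o['tool_pos'])@R
    n=int(np.ceil(np.linalg.norm(d)/48)); print('tool shift mm',d.round(1),'share',(d/500).round(4),'rows',n,'per row',(d/500/n).round(4))
E
python3 -c "
from h import *; go(511,129.6,237)"
```

```text
{'time': np.float64(0.8), 'tool_pos': array([197.94, 486.05, 237.35]), 'tcp_rot': array([-3.14, -0.  , -2.77]), 'contact_force': array([ 0.2 ,  0.56, -0.74]), 'moment': array([ 0.03,  0.  , -0.01]), 'grip_width': np.float64(73.25), 'finger_force': np.float64(0.0)}
tool shift mm [-163.8 -445.2    0.5] share [-0.3275 -0.8905  0.001 ] rows 10 per row [-0.0328 -0.089   0.0001]
```

step_arm --pt "0.72 -0.0273 -0.0742 0 0" --pt "0.72 -0.0273 -0.0742 0 0" --pt "0.72 -0.0273 -0.0742 0 0" --pt "0.72 -0.0273 -0.0742 0 0" --pt "0.72 -0.0273 -0.0742 0 0" --pt "0.72 -0.0273 -0.0742 0 0" --pt "0.72 -0.0273 -0.0742 0 0" --pt "0.72 -0.0273 -0.0742 0 0"

```text
time: 1.6
tool_pos: [407.3, 247.0, 237.7]
tcp_rot: [3.141, -0.0, -2.778]
contact_force: [-0.0, 0.9, 0.5]
grip_width: 65.9
finger_force: 0.0
```

step_arm --pt "0.72 -0.0273 -0.0742 0 0" --pt "0.72 -0.0273 -0.0742 0 0" --pt "0.72 -0.0273 -0.0742 0 0" --pt "0.72 -0.0273 -0.0742 0 0" --pt "0.72 0 0 0 0" --pt "0.72 0 0 0 0" --pt "0.72 0 0 0 0"

```text
time: 2.3
tool_pos: [509.9, 130.2, 237.5]
tcp_rot: [3.141, -0.001, -2.775]
contact_force: [0.7, -0.2, -0.5]
grip_width: 66.8
finger_force: 0.0
```

```bash
python3 - <<'E'
from fit import *
go(511,129.6,185)
im={}
for n in('scene','top'):
    i,d=bot.capture(n); np.savez(n+'1.npz',im=i,d=d); u,v=project(n,[511,129.6,185])[0].astype(int); w=40
    im[n]=cv2.resize(i[v-w:v+w,u-w:u+w,::-1],(390,390),interpolation=cv2.INTER_CUBIC)
cv2.imwrite('pics/c1.png',np.hstack([im['scene'],im['top']]))
E
```

```text
{'time': np.float64(2.3), 'tool_pos': array([509.92, 130.22, 237.54]), 'tcp_rot': array([ 3.14, -0.  , -2.78]), 'contact_force': array([ 0.67, -0.17, -0.48]), 'moment': array([ 0.08,  0.01, -0.  ]), 'grip_width': np.float64(66.79), 'finger_force': np.float64(0.0)}
tool shift mm [-0.8 -1.  52.5] share [-0.0016 -0.002   0.1051] rows 2 per row [-0.0008 -0.001   0.0525]
```

View pics/c1.png

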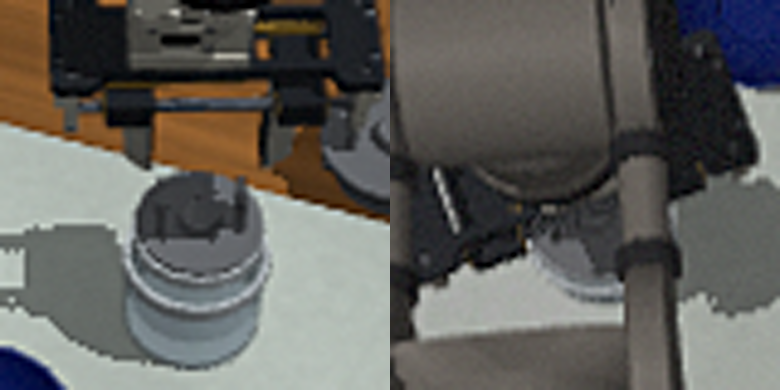

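The scene crop shows the fingers at (140,155) and (275,150), straddling the tabs at (160,215) and (240,200) and in line with them. I'll descend.

step_arm --pt "0.72 -0.0016 -0.002 0.03 0" --pt "0.72 0 0 0.03 0" --pt "0.72 0 0 0.02 0" --pt "0.72 0 0 0.015 0" --pt "0.72 0 0 0.01 0" --pt "0.72 0 0 0 0" --pt "0.72 0 0 0 0" --pt "0.72 0 0 0 0"

```text
time: 3.2
tool_pos: [512.1, 128.9, 185.7]
tcp_rot: [-3.141, 0.001, -2.774]
contact_force: [-1.0, -0.2, 0.5]
grip_width: 66.4
finger_force: 0.0
```

step_arm --pt "0.72 0 0 0.008 0" --pt "0.72 0 0 0.006 0" --pt "0.72 0 0 0.002 0" --pt "0.72 0 0 0 0" --pt "0.72 0 0 0 0"

```text
time: 3.7
tool_pos: [511.9, 128.9, 177.2]
tcp_rot: [3.141, 0.0, -2.774]
contact_force: [-0.2, 0.4, 0.0]
grip_width: 66.2
finger_force: 0.0
```

step_arm --pt "0.72 0 0 0.001 0" --pt "0.72 0 0 0.001 0" --pt "0.72 0 0 0.001 0" --pt "0.72 0 0 0 0"

```text
time: 4.1
tool_pos: [511.8, 128.9, 175.7]
tcp_rot: [3.141, -0.0, -2.774]
contact_force: [-0.1, -0.8, 0.4]
grip_width: 66.4
finger_force: 0.0
```

step_arm --pt "0.72 0 0 0.001 0" --pt "0.72 0 0 0.001 0" --pt "0.72 0 0 0 0"

```text
time: 4.4
tool_pos: [511.8, 128.9, 174.6]
tcp_rot: [3.141, -0.0, -2.774]
contact_force: [-0.8, 0.3, 0.6]
grip_width: 66.2
finger_force: 0.0
```

step_arm --pt "0.66 0 0.0014 0 0" --pt "0.64 0 0 0 0" --pt "0.64 0 0 0 0" --pt "0.64 0 0 0 0"

```text
time: 4.8
tool_pos: [511.6, 129.6, 174.7]
tcp_rot: [3.141, 0.0, -2.774]
contact_force: [-0.6, -0.2, 0.3]
grip_width: 58.9
finger_force: 0.3
```

step_arm --pt "0.625 0 0 0 0" --pt "0.62 0 0 0 0" --pt "0.62 0 0 0 0"

```text
time: 5.1
tool_pos: [511.6, 129.9, 174.9]
tcp_rot: [3.141, 0.0, -2.774]
contact_force: [-0.7, 2.4, 1.6]
grip_width: 56.9
finger_force: 1.3
```

step_arm --pt "0.605 0 0 0 0" --pt "0.6 0 0 0 0" --pt "0.6 0 0 0 0"

```text
time: 5.4
tool_pos: [511.7, 129.6, 174.8]
tcp_rot: [-3.142, 0.0, -2.774]
contact_force: [0.1, 2.1, 2.3]
grip_width: 55.2
finger_force: 4.1
```

step_arm --pt "0.6 0 0.0014 -0.001 0" --pt "0.6 0 0 0 0" --pt "0.6 0 0 0 0"

```text
time: 5.7
tool_pos: [511.3, 129.9, 174.9]
tcp_rot: [-3.141, -0.001, -2.774]
contact_force: [0.0, 0.7, -2.2]
grip_width: 55.0
finger_force: 3.7
```

step_arm --pt "0.58 0 0 0 0" --pt "0.57 0 0 0 0" --pt "0.56 0 0 0 0" --pt "0.56 0 0 0 0" --pt "0.56 0 0 0 0"

```text
time: 6.2
tool_pos: [511.1, 130.1, 175.0]
tcp_rot: [3.142, -0.001, -2.774]
contact_force: [0.7, 0.2, -3.9]
grip_width: 51.3
finger_force: 7.5
```

step_arm --pt "0.56 0 0 0.0012 0" --pt "0.56 0 0 0 0" --pt "0.54 0 0 0 0" --pt "0.52 0 0 0 0" --pt "0.52 0 0 0 0" --pt "0.52 0 0 0 0"

```text
time: 6.8
tool_pos: [511.5, 130.2, 175.2]
tcp_rot: [-3.141, 0.001, -2.774]
contact_force: [-2.1, -0.1, 4.5]
grip_width: 48.0
finger_force: 6.1
```

step_arm --pt "0.51 0 0 0 0" --pt "0.5 0 0 0 0" --pt "0.49 0 0 0 0" --pt "0.48 0 0 0 0" --pt "0.48 0 0 0 0" --pt "0.48 0 0 0 0"

```text
time: 7.4
tool_pos: [511.5, 130.2, 175.1]
tcp_rot: [-3.141, 0.001, -2.774]
contact_force: [-1.8, 0.3, 5.3]
grip_width: 43.9
finger_force: 7.5
```

step_arm --pt "0.48 0 0 -0.001 0" --pt "0.48 0 0 -0.002 0" --pt "0.48 0 0 -0.002 0" --pt "0.48 0 0 -0.002 0" --pt "0.48 0 0 0 0" --pt "0.48 0 0 0 0"

```text
time: 8.0
tool_pos: [511.2, 130.1, 177.8]
tcp_rot: [3.141, -0.001, -2.774]
contact_force: [-1.4, 0.8, -0.9]
grip_width: 44.0
finger_force: 7.5
```

step_arm --pt "0.48 0 0 -0.002 0" --pt "0.48 0 0 -0.003 0" --pt "0.48 0 0 -0.004 0" --pt "0.48 0 0 0 0" --pt "0.48 0 0 0 0"

```text
time: 8.5
tool_pos: [511.4, 130.2, 182.7]
tcp_rot: [3.142, 0.0, -2.774]
contact_force: [-0.5, 1.0, -0.3]
grip_width: 44.1
finger_force: 7.5
```

step_arm --pt "0.48 0 0 -0.006 0" --pt "0.48 0 0 -0.008 0" --pt "0.48 0 0 -0.01 0" --pt "0.48 0 0 0 0"

```text
time: 8.9
tool_pos: [511.8, 130.2, 195.6]
tcp_rot: [-3.141, 0.002, -2.774]
contact_force: [0.1, 0.7, -2.0]
grip_width: 44.3
finger_force: 7.5
```

step_arm --pt "0.48 0 0 -0.01 0" --pt "0.48 0 0 -0.02 0" --pt "0.48 0 0 -0.02 0" --pt "0.48 0 0 -0.02 0" --pt "0.48 0 0 -0.01 0" --pt "0.48 0 0 0 0" --pt "0.48 0 0 0 0" --pt "0.48 0 0 0 0"

```text
time: 9.7
tool_pos: [511.1, 130.1, 234.2]
tcp_rot: [3.141, -0.001, -2.774]
contact_force: [-0.2, 0.5, -1.4]
grip_width: 44.0
finger_force: 7.5
```

```bash
python3 - <<'E'
from fit import *
go(520,-111.6,237)
im=[]
i,d=bot.capture('scene'); np.savez('scene2.npz',im=i,d=d)
C=cloud('scene',d).reshape(-1,3); z=C[(np.hypot(C[:,0]-519,C[:,1]+112)<60)&(np.hypot(C[:,0]-519,C[:,1]+112)>30)&(C[:,2]>151)]
print(fill(z,42)[0],circ(z,39),np.median(z[:,2]))
for u,v in ((299,200),(226,195)):
    im.append(cv2.resize(i[v-45:v+45,u-45:u+45,::-1],(390,390),interpolation=cv2.INTER_CUBIC))
cv2.imwrite('pics/c2.png',np.hstack(im))
E
```

```text
{'time': np.float64(9.7), 'tool_pos': array([511.06, 130.14, 234.17]), 'tcp_rot': array([ 3.14, -0.  , -2.77]), 'contact_force': array([-0.15,  0.52, -1.41]), 'moment': array([0.08, 0.06, 0.02]), 'grip_width': np.float64(43.99), 'finger_force': np.float64(7.52)}
tool shift mm [  78.4 -228.8   -2.8] share [ 0.1569 -0.4577 -0.0057] rows 6 per row [ 0.0261 -0.0763 -0.0009]
[ 519.99011255 -111.14576711] [ 520.79522398 -110.32099343] 155.76514041034193
```

View pics/c2.png

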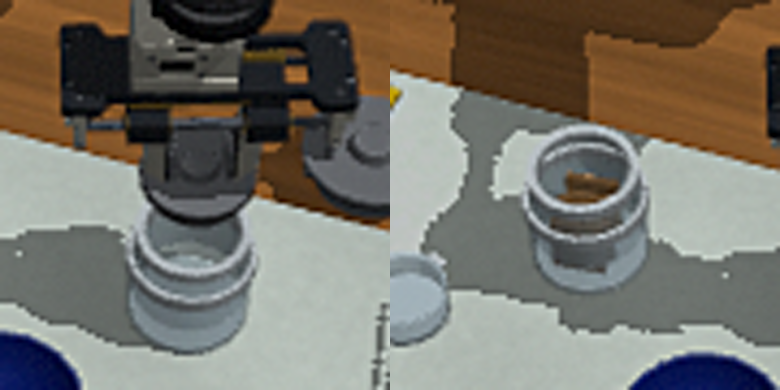

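The cover is off and hanging in the fingers. The empty canister still stands at (195,290) in the crop and the crispbread canister at (585,210). I'll carry the cover over.

step_arm --pt "0.48 0.01 -0.03 0 0" --pt "0.48 0.02 -0.06 0 0" --pt "0.48 0.025 -0.07 0 0" --pt "0.48 0.025 -0.07 0 0" --pt "0.48 0.025 -0.07 0 0" --pt "0.48 0.025 -0.07 0 0" --pt "0.48 0.017 -0.055 0 0" --pt "0.48 0.01 -0.033 0 0"

```text
time: 10.55
tool_pos: [520.1, -114.0, 234.2]
tcp_rot: [3.142, -0.001, -2.776]
contact_force: [0.4, 0.5, -0.5]
grip_width: 44.1
finger_force: 7.5
```

step_arm --pt "0.48 0 0 0 0" --pt "0.48 0 0 0 0" --pt "0.48 0 0 0 0"

```text
time: 10.85
tool_pos: [520.1, -110.8, 234.4]
tcp_rot: [3.141, -0.0, -2.774]
contact_force: [0.3, 0.4, -2.0]
grip_width: 44.1
finger_force: 7.5
```

```bash
python3 - <<'E'
from fit import *
go(520.1,-111.2,205)
im=[]
for n in('scene','top'):
    i,d=bot.capture(n); C=cloud(n,d).reshape(-1,3); x=C[np.hypot(C[:,0]-520,C[:,1]+111)<60]
    p=x[(x[:,2]>214)&(x[:,2]<226)]
    print(n,len(p),fill(p,41) if len(p)>20 else '',np.histogram(x[:,2],np.arange(140,260,5))[0])
    u,v=project(n,[520,-111,185])[0].astype(int)
    im.append(cv2.resize(i[v-45:v+45,u-45:u+45,::-1],(390,390),interpolation=cv2.INTER_CUBIC))
cv2.imwrite('pics/c3.png',np.hstack(im))
E
```

```text
{'time': np.float64(10.85), 'tool_pos': array([ 520.14, -110.78,  234.44]), 'tcp_rot': array([ 3.14, -0.  , -2.77]), 'contact_force': array([ 0.27,  0.35, -2.01]), 'moment': array([ 0.04, -0.01, -0.01]), 'grip_width': np.float64(44.05), 'finger_force': np.float64(7.52)}
tool shift mm [ 0.2 -0.4 29.4] share [ 0.0004 -0.0008  0.0589] rows 1 per row [ 0.0004 -0.0008  0.0589]
scene 285 (array([ 520.49853223, -111.9569908 ]), ((520.3167724609375, -113.18287658691406), 43.17509841918945)) [ 30  26  57  72   4   0   0   0   0   0   2   7   5  10  13 113 156  48
  19  15  19  24  20]
top 108 (array([ 519.94979977, -112.14259894]), ((506.6192932128906, -118.26313781738281), 32.18119812011719)) [ 5  7  5 48  9  0  0  0  0  0  0  0  0  0  0 18 84 16  3  0  0  0  0]
```

View pics/c3.png

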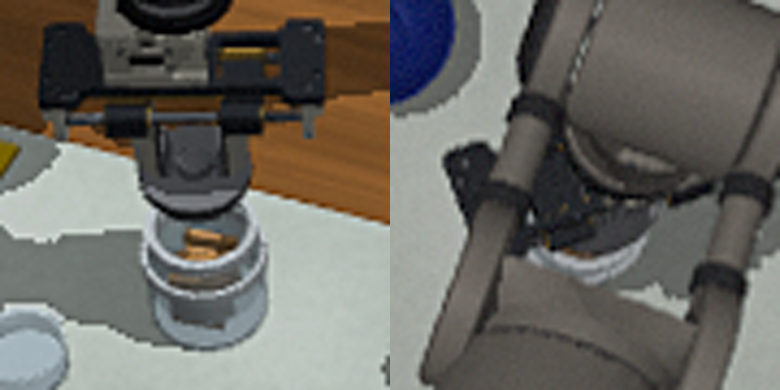

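The cover hangs concentric over the open canister, with the plate at (193,190) and the rim at (205,245) in the scene crop. The fits agree within about 1 mm. I'll lower it and feel for contact.

step_arm --pt "0.48 0 0 0.02 0" --pt "0.48 0 0 0.02 0" --pt "0.48 0 0 0.015 0" --pt "0.48 0 0 0.008 0" --pt "0.48 0 0 0.008 0" --pt "0.48 0 0 0 0" --pt "0.48 0 0 0 0"

```text
time: 11.65
tool_pos: [520.4, -111.8, 199.2]
tcp_rot: [-3.141, 0.0, -2.775]
contact_force: [-0.8, -0.1, -1.4]
grip_width: 44.2
finger_force: 7.5
```

step_arm --pt "0.48 0 0 0.006 0" --pt "0.48 0 0 0.006 0" --pt "0.48 0 0 0.004 0" --pt "0.48 0 0 0 0" --pt "0.48 0 0 0 0"

```text
time: 12.15
tool_pos: [520.3, -111.7, 191.1]
tcp_rot: [3.142, 0.0, -2.774]
contact_force: [-0.1, -0.5, -2.1]
grip_width: 43.9
finger_force: 7.5
```

step_arm --pt "0.48 0 0 0.004 0" --pt "0.48 0 0 0.004 0" --pt "0.48 0 0 0.003 0" --pt "0.48 0 0 0 0" --pt "0.48 0 0 0 0"

```text
time: 12.65
tool_pos: [520.3, -111.7, 185.6]
tcp_rot: [3.142, 0.0, -2.774]
contact_force: [-0.5, -0.4, -0.8]
grip_width: 44.2
finger_force: 7.5
```

step_arm --pt "0.48 0 0 0.002 0" --pt "0.48 0 0 0.002 0" --pt "0.48 0 0 0 0"

```text
time: 12.95
tool_pos: [520.2, -111.7, 183.5]
tcp_rot: [3.141, -0.0, -2.774]
contact_force: [0.1, -0.6, -0.9]
grip_width: 44.0
finger_force: 7.5
```

step_arm --pt "0.48 0 0 0.002 0" --pt "0.48 0 0 0.002 0" --pt "0.48 0 0 0 0"

```text
time: 13.25
tool_pos: [520.2, -111.7, 181.4]
tcp_rot: [3.141, -0.0, -2.774]
contact_force: [-0.6, -0.3, -1.3]
grip_width: 44.2
finger_force: 7.5
```

step_arm --pt "0.48 0 0 0.002 0" --pt "0.48 0 0 0 0" --pt "0.48 0 0 0 0"

```text
time: 13.55
tool_pos: [520.3, -111.7, 180.6]
tcp_rot: [3.142, 0.0, -2.774]
contact_force: [1.0, -0.3, -1.5]
grip_width: 44.0
finger_force: 7.5
```

step_arm --pt "0.48 0 0 0.002 0" --pt "0.48 0 0 0 0" --pt "0.48 0 0 0 0"

```text
time: 13.85
tool_pos: [520.4, -111.8, 179.8]
tcp_rot: [-3.141, 0.0, -2.774]
contact_force: [-0.7, 0.1, 0.3]
grip_width: 43.8
finger_force: 7.5
```

step_arm --pt "0.48 0 0 0.001 0" --pt "0.48 0 0 0 0" --pt "0.48 0 0 0 0"

```text
time: 14.15
tool_pos: [520.4, -111.8, 179.3]
tcp_rot: [-3.141, 0.0, -2.774]
contact_force: [0.0, -0.5, 1.7]
grip_width: 44.5
finger_force: 7.5
```

step_arm --pt "0.48 0 0 0.002 0" --pt "0.48 0 0 0 0" --pt "0.48 0 0 0 0"

```text
time: 14.45
tool_pos: [520.4, -111.8, 178.4]
tcp_rot: [-3.141, 0.001, -2.774]
contact_force: [-0.4, 0.4, 3.7]
grip_width: 44.1
finger_force: 7.5
```

step_arm --pt "0.48 0 0 0.001 0" --pt "0.48 0 0 0 0" --pt "0.48 0 0 0 0"

```text
time: 14.75
tool_pos: [520.5, -111.8, 177.9]
tcp_rot: [-3.141, 0.001, -2.774]
contact_force: [-1.2, 0.3, 7.0]
grip_width: 44.0
finger_force: 7.5
```

step_arm --pt "0.48 0 0 0.001 0" --pt "0.48 0 0 0 0" --pt "0.48 0 0 0 0"

```text
time: 15.05
tool_pos: [520.5, -111.9, 177.6]
tcp_rot: [-3.141, 0.001, -2.774]
contact_force: [-0.1, -0.3, 7.0]
grip_width: 44.0
finger_force: 7.5
```

step_arm --pt "0.48 0 0 0.001 0" --pt "0.48 0 0 0 0" --pt "0.48 0 0 0 0"

```text
time: 15.35
tool_pos: [520.5, -111.9, 177.2]
tcp_rot: [-3.141, 0.001, -2.774]
contact_force: [-0.7, -0.2, 7.2]
grip_width: 44.3
finger_force: 7.5
```

step_arm --pt "0.48 0 0 0.0006 0" --pt "0.48 0 0 0 0" --pt "0.48 0 0 0 0"

```text
time: 15.65
tool_pos: [520.5, -111.9, 177.0]
tcp_rot: [-3.141, 0.001, -2.774]
contact_force: [-1.1, -0.3, 7.4]
grip_width: 44.6
finger_force: 7.6
```

The force has levelled off near 7.3 N, so the pads are sliding down the tabs. I'll continue until the fingertips bear on the plate and the force rises.

step_arm --pt "0.48 0 0 0.001 0" --pt "0.48 0 0 0 0" --pt "0.48 0 0 0 0"

```text
time: 15.95
tool_pos: [520.6, -112.0, 176.6]
tcp_rot: [-3.141, 0.001, -2.774]
contact_force: [-1.9, -0.4, 8.6]
grip_width: 44.2
finger_force: 7.5
```

step_arm --pt "0.48 0 0 0.001 0" --pt "0.48 0 0 0 0" --pt "0.48 0 0 0 0"

```text
time: 16.25
tool_pos: [520.7, -112.0, 176.2]
tcp_rot: [-3.14, 0.001, -2.774]
contact_force: [-1.9, -0.3, 9.3]
grip_width: 44.2
finger_force: 7.5
```

step_arm --pt "0.49 0 0 0.001 0" --pt "0.49 0 0 0 0" --pt "0.49 0 0 0 0"

```text
time: 16.55
tool_pos: [520.7, -111.9, 175.8]
tcp_rot: [-3.14, 0.001, -2.774]
contact_force: [-1.8, 0.1, 9.2]
grip_width: 45.3
finger_force: 7.2
```

```bash
python3 - <<'E'
from fit import *
state()
i,d=bot.capture('scene'); C=cloud('scene',d).reshape(-1,3); x=C[np.hypot(C[:,0]-520,C[:,1]+111)<60]
print(np.histogram(x[:,2],np.arange(140,200,2))[0]); p=x[(x[:,2]>157)&(x[:,2]<170)&(x[:,0]>535)]; print(np.median(p,0),len(p))
state()
E
```

```text
{'time': np.float64(16.55), 'tool_pos': array([ 520.71, -111.94,  175.78]), 'tcp_rot': array([-3.14,  0.  , -2.77]), 'contact_force': array([-1.8 ,  0.1 ,  9.21]), 'moment': array([0.07, 0.31, 0.05]), 'grip_width': np.float64(45.32), 'finger_force': np.float64(7.2)}
[11 11  7 16 11  8 11 24 18 35 50 71 56 33 24 22  9 10  5  5  7  6  5 10
  9  8 13  6  5]
[ 545.8467649  -110.94058625  163.61974964] 134
{'time': np.float64(16.6), 'tool_pos': array([ 520.7 , -111.93,  175.76]), 'tcp_rot': array([-3.14,  0.  , -2.77]), 'contact_force': array([-1.48, -0.71,  9.39]), 'moment': array([0.06, 0.3 , 0.07]), 'grip_width': np.float64(45.34), 'finger_force': np.float64(7.2)}
```

step_arm --pt "0.49 0 0 0.0012 0" --pt "0.49 0 0 0 0" --pt "0.49 0 0 0 0"

```text
time: 16.9
tool_pos: [520.8, -112.0, 175.2]
tcp_rot: [-3.14, 0.001, -2.774]
contact_force: [-1.0, -0.5, 9.6]
grip_width: 45.2
finger_force: 7.9
```

step_arm --pt "0.49 0 0 0.0012 0" --pt "0.49 0 0 0 0" --pt "0.49 0 0 0 0"

```text
time: 17.2
tool_pos: [520.8, -112.0, 174.8]
tcp_rot: [-3.14, 0.002, -2.774]
contact_force: [-1.2, 0.6, 11.8]
grip_width: 45.3
finger_force: 8.2
```

step_arm --pt "0.5 0 0 0.0004 0" --pt "0.51 0 0 0 0" --pt "0.52 0 0 0 0" --pt "0.52 0 0 0 0"

```text
time: 17.6
tool_pos: [520.9, -112.2, 174.7]
tcp_rot: [-3.14, 0.002, -2.774]
contact_force: [-1.0, 0.1, 11.0]
grip_width: 47.6
finger_force: 7.7
```

step_arm --pt "0.53 0 0 0 0" --pt "0.54 0 0 0 0" --pt "0.55 0 0 0 0" --pt "0.55 0 0 0 0"

```text
time: 18.0
tool_pos: [520.9, -112.2, 174.7]
tcp_rot: [-3.14, 0.002, -2.774]
contact_force: [-2.9, -1.2, 11.3]
grip_width: 50.6
finger_force: 7.4
```

step_arm --pt "0.57 0 0 0 0" --pt "0.59 0 0 0 0" --pt "0.6 0 0 0 0" --pt "0.61 0 0 0 0" --pt "0.62 0 0 0 0" --pt "0.63 0 0 0 0" --pt "0.63 0 0 0 0"

```text
time: 18.7
tool_pos: [521.0, -112.3, 174.8]
tcp_rot: [-3.139, 0.002, -2.774]
contact_force: [-1.5, -0.4, 10.5]
grip_width: 58.0
finger_force: 5.8
```

step_arm --pt "0.66 0 0 0 0" --pt "0.68 0 0 0 0" --pt "0.68 0 0 0 0"

```text
time: 19.0
tool_pos: [521.5, -112.9, 174.9]
tcp_rot: [-3.138, 0.003, -2.774]
contact_force: [0.1, -4.0, 10.7]
grip_width: 61.9
finger_force: 5.1
```

step_arm --pt "0.68 0 0 -0.002 0" --pt "0.68 0 0 -0.002 0" --pt "0.68 0 0 -0.002 0" --pt "0.68 0 0 -0.004 0" --pt "0.7 0 0 0 0" --pt "0.72 0 0 0 0" --pt "0.72 0 0 0 0"

```text
time: 19.7
tool_pos: [520.1, -111.6, 178.1]
tcp_rot: [3.141, -0.0, -2.774]
contact_force: [-0.5, -0.3, 0.0]
grip_width: 65.8
finger_force: 0.0
```

Free of contact. I'll lift away and check.

step_arm --pt "0.74 0 0 -0.02 0" --pt "0.74 0 0 -0.03 0" --pt "0.74 0 0 -0.04 0" --pt "0.74 0 0 -0.06 0" --pt "0.74 0 0 -0.06 0" --pt "0.74 0 0 0 0" --pt "0.74 0 0 0 0"

```text
time: 20.4
tool_pos: [520.4, -111.7, 284.2]
tcp_rot: [-3.141, 0.001, -2.774]
contact_force: [0.3, 0.3, -0.5]
grip_width: 68.0
finger_force: 0.0
```

step_arm --pt "0.74 0.04 0.08 0 0" --pt "0.74 0.04 0.08 0 0" --pt "0.74 0.04 0.08 0 0" --pt "0.74 0.04 0.08 0 0" --pt "0.74 0.03 0.06 0 0" --pt "0.74 0 0 0 0" --pt "0.74 0 0 0 0"

```text
time: 21.1
tool_pos: [363.2, 31.6, 283.1]
tcp_rot: [-3.141, -0.0, -2.773]
contact_force: [0.1, -1.3, 0.8]
grip_width: 67.9
finger_force: 0.0
```

```bash
python3 - <<'E'
from fit import *
state(); im=[]
for n in('scene','top'):
    i,d=bot.capture(n); C=cloud(n,d).reshape(-1,3); D0=np.load(n+'0.npz'); C0=cloud(n,D0['d']).reshape(-1,3)
    near=lambda C,x,y,r:C[np.hypot(C[:,0]-x,C[:,1]-y)<r]
    x=near(C,520,-111.6,50); p=x[(x[:,2]>158)&(x[:,2]<171)]
    A=np.c_[p[:,:2]-[520,-111.6],np.ones(len(p))]; k=np.linalg.lstsq(A,p[:,2],rcond=None)[0]
    print(n,'plate z',np.median(p[:,2]).round(2),'tilt',k[:2].round(3),'ctr',fill(p,41)[0].round(1))
    t=x[(x[:,2]>178)&(x[:,2]<205)]; dirs=np.array([-.36,.93]); s=(t[:,:2]-fill(p,41)[0])@dirs
    print('  tabs', s[s>0].mean().round(1),s[s<0].mean().round(1),'top',np.percentile(t[:,2],90).round(1))
    c0=near(C0,510,129,50); q=c0[(c0[:,2]>156)&(c0[:,2]<170)]; print('  initial plate z',np.median(q[:,2]).round(2))
    c0=near(C0,510,129,40); q=c0[c0[:,2]>176]; s=(q[:,:2]-[510.6 if n=='top' else 511.1,129.1 if n=='top' else 130.2])@dirs; print('  initial tabs',s[s>0].mean().round(1),s[s<0].mean().round(1))
    e=near(C,511,130,60); e=e[(e[:,2]>150)&(e[:,2]<162)]; print('  empty rim',len(e), fill(e,42)[0].round(1) if len(e)>10 else '')
    u,v=project(n,[520,-111,165])[0].astype(int)
    im.append(cv2.resize(i[v-40:v+40,u-40:u+40,::-1],(390,390),interpolation=cv2.INTER_CUBIC))
    cv2.imwrite(f'pics/end_{n}.png',i[:,:,::-1])
cv2.imwrite('pics/c4.png',np.hstack(im))
E
```

```text
{'time': np.float64(21.1), 'tool_pos': array([363.2 ,  31.64, 283.13]), 'tcp_rot': array([-3.14, -0.  , -2.77]), 'contact_force': array([ 0.14, -1.32,  0.77]), 'moment': array([ 0.06, -0.01,  0.01]), 'grip_width': np.float64(67.91), 'finger_force': np.float64(0.0)}
scene plate z 163.7 tilt [-0.014 -0.008] ctr [ 521.8 -110.5]
  tabs 25.5 -25.5 top 196.9
  initial plate z 161.12
  initial tabs 25.2 -25.8
  empty rim 167 [511.1 129.5]
top plate z 165.22 tilt [-0.004 -0.001] ctr [ 519.5 -112.6]
  tabs 25.0 -22.9 top 196.8
  initial plate z 162.25
  initial tabs 25.5 -25.8
  empty rim 217 [510.6 128.8]
```

View pics/c4.png

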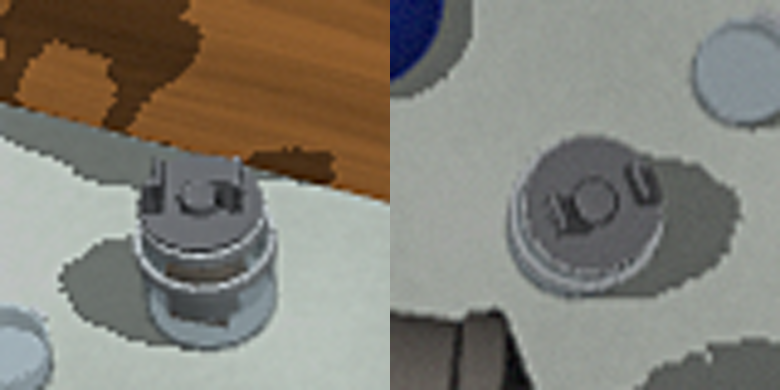

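View pics/end_scene.png

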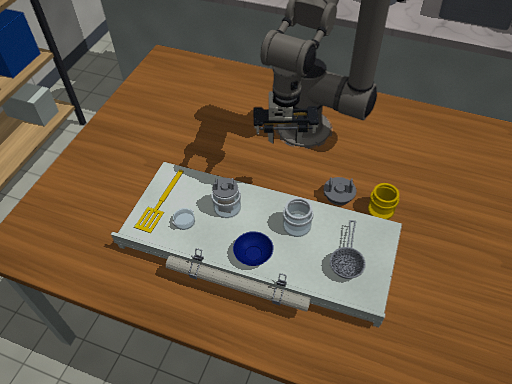

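The cover sits level on the canister. The top view hints that one tab may be slightly in, so I'll average several frames to check the tabs and the seat height.

```bash
python3 - <<'E'
from fit import *
dirs=np.array([-.36,.93])
def rim(C,x,y):
    r=np.hypot(C[:,0]-x,C[:,1]-y); z=C[(r>36)&(r<41)&(C[:,2]>148)&(C[:,2]<168),2]; return np.percentile(z,[50,70,85]).round(1)
for n in('top','scene'):
    C0=cloud(n,np.load(n+'0.npz')['d']).reshape(-1,3)
    L=[cloud(n,bot.capture(n)[1]).reshape(-1,3) for _ in range(8)]
    fc=(519.5,-112.6) if n=='top' else (520.9,-111.3); ec=(510.6,129.1) if n=='top' else (511.1,130.2)
    print(n,'rim full before',rim(C0,*fc),'rim empty now',rim(np.vstack(L),*ec))
    for nm,Cs,c in (('now',np.vstack(L),fc),('before',C0,ec)):
        r=np.hypot(Cs[:,0]-c[0],Cs[:,1]-c[1]); p=Cs[(r<41)&(Cs[:,2]>155)&(Cs[:,2]<172)]
        pz=np.median(p[:,2]); cc=fill(p[::1],41)[0]
        t=Cs[(r<40)&(Cs[:,2]>pz+22)]; s=(t[:,:2]-c)@dirs
        print(' ',nm,'plate',pz.round(2),'ctr',cc.round(1),'tabs +',np.percentile(s[s>0],[10,50,90]).round(1),'-',np.percentile(s[s<0],[10,50,90]).round(1),'sep',(np.median(s[s>0])-np.median(s[s<0])).round(1))
E
```

```text
top rim full before [157.7 159.2 160.8] rim empty now [154.9 156.1 157.3]
  now plate 165.45 ctr [ 519.5 -112.6] tabs + [22.9 25.8 27.9] - [-28.1 -25.5 -23.5] sep 51.3
  before plate 162.35 ctr [510.  129.2] tabs + [23.4 26.  28. ] - [-28.2 -25.7 -23.7] sep 51.7
scene rim full before [155.7 157.4 159. ] rim empty now [153.4 154.6 155.9]
  now plate 163.9 ctr [ 521.  -111.4] tabs + [24.4 26.1 27.8] - [-28.2 -25.2 -24.3] sep 51.3
  before plate 161.18 ctr [510.5 130.7] tabs + [23.4 25.7 27.5] - [-27.8 -26.5 -24.1] sep 52.2
```

Both tabs are fully out: 51.3 mm between their centres, against 51.7–52.2 mm before. The plate is about 2.9 mm higher than before and the rim about 2.5 mm higher, which matches a locked seat, and both canisters are still in place.

```bash
python3 -c "
from plant import bot; print(bot.close_job())"
```

```text
the job is handed in; nothing more can be done
None
```

The cover is on the crispbread canister, and camera measurements show it seated at locked height with both tabs sprung out. Both canisters still stand in place, and the job was handed in at about 22 s of the 54 s allowed; no verdict was returned.

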